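# Order pistachio nougat at the market stall

## Robot

A 7-joint arm with a two-finger parallel gripper is mounted at the origin on the work surface. World frame = base frame: x ahead of the robot, y to its left, z up, the work surface at z = 0. Lengths are in mm, angles in rad, forces in N, time in s.
With the tool pointing down it reaches from about 400 to 875 mm from the base axis. Payload 4.4 kg.
Tool frame: the origin (TCP) lies at the very end of the fingers, on their centre line; the grasp point (between the pads) lies 19 mm behind it; z points along the fingers, y is the direction in which the jaws open and shut (so a half turn about z gives the same grasp; the last joint's range is limited). The gripper opens to 85 mm and grips with 20 to 120 N. Pads are 22 mm wide; open, the fingers measure 114 mm over their backs; the gripper's body (76 mm by 85 mm) begins 54 mm behind the grasp point. The pads swing forward as they close: fully open they stand 13 mm farther back than shut.
Start: joints at [1.251, 0.628, 0.038, 1.517, -0.027, 0.996, -0.02], TCP at [163.232, -629.184, 231.313] pointing down, gripper open.
Joint ranges: [-3.06, 3.06], [-0.37, 2.12], [-1.25, 1.32], [0.18, 2.47], [-1.1, 4.24], [0.23, 1.98], [-2.94, 2.94]. Speed limits (rad/s): [2.57, 2.57, 3.14, 3.14, 3.14, 3.14, 3.14].

## Interface

Orientations are given as [roll, pitch, yaw] about the fixed x, y, z axes, in that order (R = Rz(yaw) Ry(pitch) Rx(roll)).
In Python, from cell import read_state, get_image, calibration, finish_job gives the robot as it stands. The module is installed in compiled form; this text tells all that it offers.
- The arm moves only by the tool apply_moves, never from a script. Its argument "increments" is a list of rows, each an object of numbers: "tx", "ty", "tz": the shift along the world's x, y, z in m; "rx", "ry", "rz": the turn, a rotation vector about the world's x, y, z in units of 5 degrees (1.0 is 5 degrees); "claw": the finger opening in m, from 0 to 0.0854. In form: [{"tx": .., "ty": .., "tz": .., "rx": .., "ry": .., "rz": .., "claw": ..}, ...]. A call has 1 to 12 rows; each row is the pose to reach, as a shift and turn from the pose commanded when the call began; what a row does not reach only later rows make up. A row lasts 1/10 s, in which the tool goes at most 50 mm and 8.59 degrees, less where a joint would pass 70% of its speed; a pose out of reach is approached as far as the arm can. A call with a gripper value outside its range is refused whole. The fingers move at their own pace and stop on an object; the grip force is fixed at half the most. Time passes only in rows, so rows that repeat a pose let the fingers close. It gives the time, the measured TCP pose, the force and the opening at its end, in the units of the state.
- read_state(): the state, without advancing time (a new reading comes with each control period).
- get_image(name): name is "scene" or "side" or "wrist"; returns the picture (420x560x3 uint8, red, green, blue); there is no depth.
- calibration(name): a dict with "camera_matrix" (3x3 intrinsics, pixels), "origin" and "attitude" of the camera in the world. Camera axes: x right, y up, looking along -z (the intrinsics and any distortion apply to the point x, -y, -z); pixel columns grow to the right and rows downward; lengths in mm; the calibration is good to about 2 mm. A picture is of the moment at which its call begins: read the wrist's pose just before it. calibration takes no time and is no camera call; for the wrist camera it gives the pose at the moment of the call.
- finish_job(): hands the job in, once; it reports no verdict.
The state is a dict: "clock": time; "qpos": joint angles; "qd": joint speeds; "tau": joint torques, N m; "eef_pos": TCP position; "tool_rot": TCP orientation; "force": force on the tool from outside, world axes, zero at the start; "torque": the same for the moment, N m; "width": finger opening in mm.
Only numpy, scipy, OpenCV 4.12 (cv2) and the standard library are available. Lean on these libraries where they do the work, as an engineer would, in place of code of your own. Each camera call takes 0.05 s, during which the arm holds its last target. There are 200 camera calls.

## Task

Pass an order to the nougat seller: ring the counter bell by pressing its brass plunger down with the fingertips and let it come up, then point down at the middle of the top of the pistachio block (green nuts) and then at the middle of the open kraft box it is to be packed in, each time holding still for two seconds with the fingertips just above it, two to four centimetres away. Do not touch, move or lift the nougat, the box or anything else on the counter besides the bell, and do not point at the other two nougat blocks.

Things in the scene. Friction and masses are not known exactly. Their poses are not given: they have to be found in the camera images.
- pistachio: A cut block of cream nougat studded with green pistachios, 100 mm long (its x) by 64 mm wide (its y) by 70 mm high, loose on the turf-topped crate; a small price card with a green dot leans on its +x face and reaches 13 mm beyond it, below the block's top. Origin at the centre of its underside, z up.
- pistachio_top (a point): The centre of the pistachio block's top face, 70 mm above its underside.
- cranberry: A cut block of cream nougat studded with red cranberries, 100 mm long (its x) by 64 mm wide (its y) by 70 mm high, loose on the turf-topped crate; a small price card with a red dot leans on its +x face and reaches 13 mm beyond it, below the block's top. Origin at the centre of its underside, z up.
- cranberry_top (a point): The centre of the cranberry block's top face.
- chocolate: A cut block of cream nougat studded with dark brown chocolate, 100 mm long (its x) by 64 mm wide (its y) by 70 mm high, loose on the turf-topped crate; a small price card with a dark brown dot leans on its +x face and reaches 13 mm beyond it, below the block's top. Origin at the centre of its underside, z up.
- chocolate_top (a point): The centre of the chocolate block's top face.
- crate: The low, fixed wooden crate with green artificial turf on top that the three blocks stand on, side by side along its y about 130 mm apart: 150 mm (x) by 400 mm (y) by 60 mm high. Origin at the centre of its underside.
- bell: A fixed counter bell: a chrome dome 78 mm across on a black foot 88 mm across, with a round brass plunger on top. Origin at the centre of its underside.
- plunger_top (a point): The centre of the brass plunger's top face, 64 mm above the counter when up; the plunger head is 26 mm across and moves straight down.
- plunger (a joint): How far the bell's plunger is pressed down, in m: 0 up, 0.006 fully down; the bell rings at 0.004. A spring holds it up: about 1 N to start it, 4 N fully down.
- box: An empty, open brown kraft cardboard box, loose on the counter: 110 mm (x) by 150 mm (y) by 50 mm high, walls 4 mm. Origin at the centre of its underside.
- box_mouth (a point): The centre of the kraft box's open mouth, level with its rim, 50 mm above the counter.
- honey: A closed jar of amber honey with a white lid, 56 mm across, 85 mm high, standing loose on the counter on the robot's side of the crate. Origin at the centre of its underside.
- bar: A small almond nougat bar, 100 by 35 by 25 mm, lying loose on the counter on the robot's side of the crate. Origin at the centre of its underside.
Mind the look-alikes: they are no part of the job. Leave any blue or turquoise look-alike of the box alone.

How it is judged (in metres and radians):
On the way, in this order (a step that is already met when the one before it is completed fails the run):
1. the bell's plunger is pressed down by the fingers (4 mm or more) (value of joint plunger above 0.004 m and contact force between the fingers and bell above 0.3 N), for 0.05 s.
2. the plunger is up again and the fingertips dwell over the middle of the pistachio block, just above it, for 1.6 s (value of joint plunger below 0.0015 m and horizontal distance between the grasp point and pistachio_top below 0.03 m and z of the grasp point in the frame of pistachio_top between 0.015 and 0.085 m), for 1.6 s.
3. the fingertips dwell over the middle of the open kraft box, just above its rim, for 1.6 s (value of joint plunger below 0.0015 m and horizontal distance between the grasp point and box_mouth below 0.03 m and z of the grasp point in the frame of box_mouth between 0.008 and 0.085 m), for 1.6 s.
At the end, for the whole second after the job is handed in: The bell's plunger is up (within 1.5 mm), and the three blocks, the kraft box, the honey jar and the almond bar are at rest where they were at the start (within 8 mm, tilted under 0.1 rad) (value of joint plunger below 0.0015 m and distance of each of pistachio, cranberry, chocolate, box, honey, bar from where it was at the start of the episode below 0.008 m and angle between each of pistachio, cranberry, chocolate, box, honey, bar's own z axis and vertical below 0.1 rad and linear speed of each of pistachio, cranberry, chocolate, box, honey, bar below 0.02 m/s); the robot touches nothing.
It fails at once if the robot touches a nougat block, the almond bar or the crate (contact force between any of the fingers, the arm and pistachio above 0.3 N or contact force between any of the fingers, the arm and cranberry above 0.3 N or contact force between any of the fingers, the arm and chocolate above 0.3 N or contact force between any of the fingers, the arm and bar above 0.3 N or contact force between any of the fingers, the arm and crate above 0.3 N).
It fails at once if the robot touches the kraft box or the honey jar (contact force between any of the fingers, the arm and box above 0.3 N or contact force between any of the fingers, the arm and honey above 0.3 N).
It fails at once if the robot points at the cranberry or the chocolate block (fingertips within about 40 mm above the middle of its top) ((horizontal distance between the grasp point and cranberry_top below 0.03 m and z of the grasp point in the frame of cranberry_top between -0.05 and 0.06 m) or (horizontal distance between the grasp point and chocolate_top below 0.03 m and z of the grasp point in the frame of chocolate_top between -0.05 and 0.06 m)).
It fails at once if a block, the box, the jar or the bar is moved or lifted (8 mm) (distance of any of pistachio, cranberry, chocolate, box, honey, bar from where it was at the start of the episode above 0.008 m).
It also fails if it takes over 54 s, if anything falls off the work surface, if the arm or the gripper's body presses on something with over 40 N, if the wrist force passes 120 N, or if a joint passes its speed limit or range.

## Working session

There is one attempt and no reset: what is moved stays moved. The work goes in short steps, Python scripts to look and compute and a tool call to move; the robot and the scene stay as the last step left them, time stands still between calls to the robot, and variables do not carry over. Pictures are saved under pics/ and viewed, about 8 in all and at most 12, crops included, and the job is handed in when it is done.

Besides the shell and the picture viewer there is one more tool, called after "Request:" in YAML: its name, and indented under it one key for each argument. apply_moves: Moves the arm, as the interface text tells. Its arguments: {"type":"object","properties":{"increments":{"type":"array"}},"required":["increments"]}

```bash
mkdir -p pics; python3 - <<'E'
from cell import *
import cv2
for n in("scene","side"):
    cv2.imwrite(f"pics/{n}0.png",get_image(n)[:,:,::-1]); print(n,calibration(n))
print(read_state())
E
```

```text
scene {'camera_matrix': array([[390.95692439,   0.        , 274.82965209],
       [  0.        , 390.95692439, 210.21873711],
       [  0.        ,   0.        ,   1.        ]]), 'origin': array([1061.60214187,  345.30416249, 1023.70004125]), 'attitude': array([0.57184159, 0.00666319, 1.94864738])}
side {'camera_matrix': array([[430.22960058,   0.        , 280.15933236],
       [  0.        , 430.22960058, 205.03526474],
       [  0.        ,   0.        ,   1.        ]]), 'origin': array([ -43.91139469,  850.97139035, 1092.52347206]), 'attitude': array([ 0.74279951, -0.00765503, -2.44795048])}
{'clock': 0.1, 'qpos': array([ 1.25120152,  0.62921714,  0.03844153,  1.51828318, -0.02701763,
        0.99630944, -0.01998563]), 'qd': array([ 0.0003563 , -0.0004558 , -0.00184851, -0.0033552 , -0.00172886,
        0.0003747 ,  0.00077478]), 'tau': array([ 2.91044344e-03, -5.64526391e+01,  1.22994907e+00, -1.93972349e+01,
        1.11362227e-02,  5.53643345e-03, -7.74275406e-06]), 'eef_pos': array([ 163.09483644, -628.61863032,  230.49978675]), 'tool_rot': array([-3.13989306e+00, -1.10249623e-06,  2.53801855e-01]), 'force': array([-0.9092616 , -0.46619502, -0.34563772]), 'torque': array([ 0.03034935, -0.01818209,  0.04546074]), 'width': 85.41179172720685}
```

View pics/scene0.png

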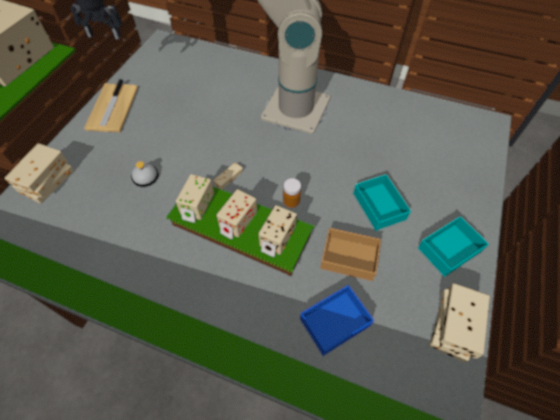

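View pics/side0.png

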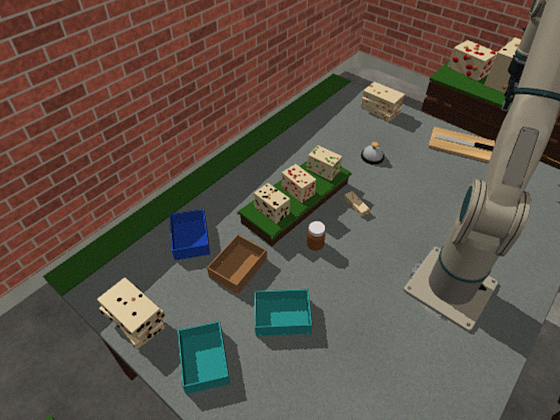

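The scene picture has three blocks: green at (195,195), red at (237,210) and brown at (278,230). The bell is at (143,172) and the kraft box at (351,253). The look-alikes are the turquoise boxes at (382,200) and (453,246), the blue box at (336,320), and large plain loaves at the edges. I choose the green-nut block and the brown box, and will check both in one close crop.

```bash
cat > h.py <<'E'
import numpy as np, cv2
from scipy.spatial.transform import Rotation as Rot
from cell import *
def ray(c,u,v):
    K=c["camera_matrix"]; d=np.linalg.inv(K)@[u,v,1]
    return Rot.from_euler("xyz",c["attitude"]).as_matrix()@(d*[1,-1,-1])
def onz(c,uv,z):
    d=ray(c,*uv); o=c["origin"]; return (o+d*(z-o[2])/d[2]).round(1)
def proj(c,p):
    q=Rot.from_euler("xyz",c["attitude"]).as_matrix().T@(np.asarray(p,float)-c["origin"])
    w=c["camera_matrix"]@(q*[1,-1,-1]); return (w[:2]/w[2]).round(1)
E
python3 - <<'E'
from h import *
s=calibration("scene");d=calibration("side")
for n,a,b,z in(("bell",(140,165),(375,146),64),("pist",(198,187),(325,154),130),("cran",(239,203),(299,177),130),("choc",(280,221),(271,196),130),("honey",(292,185),(317,229),85)):
    print(n,onz(s,a,z),onz(d,b,z))
a=cv2.imread("pics/scene0.png")[140:290,120:390];b=cv2.imread("pics/side0.png")[130:300,200:400]
r=lambda i:cv2.resize(i,(800,int(i.shape[0]*800/i.shape[1])),interpolation=cv2.INTER_CUBIC)
a=cv2.resize(a,(540,300),interpolation=3)
cv2.imwrite("pics/c1.png",r(cv2.imread("pics/scene0.png")[140:290,120:390]))
cv2.imwrite("pics/c2.png",cv2.resize(cv2.imread("pics/side0.png")[130:300,200:400],(700,595),interpolation=3))
E
```

```text
bell [ 487.4 -348.4   64. ] [ 474.7 -337.4   64. ]
pist [ 535.9 -103.8  130. ] [ 549.7 -113.8  130. ]
cran [543.2  27.  130. ] [547.6  32.8 130. ]
choc [556.  153.1 130. ] [561.5 155.7 130. ]
honey [400.7 131.3  85. ] [393.4 138.5  85. ]
```

View pics/c1.png

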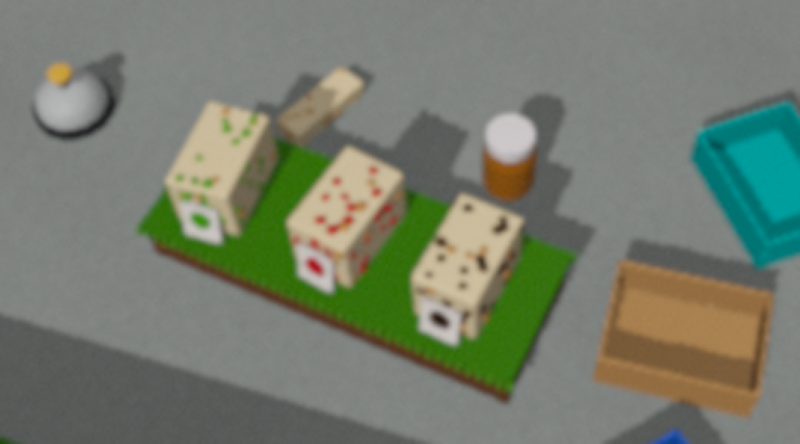

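View pics/c2.png

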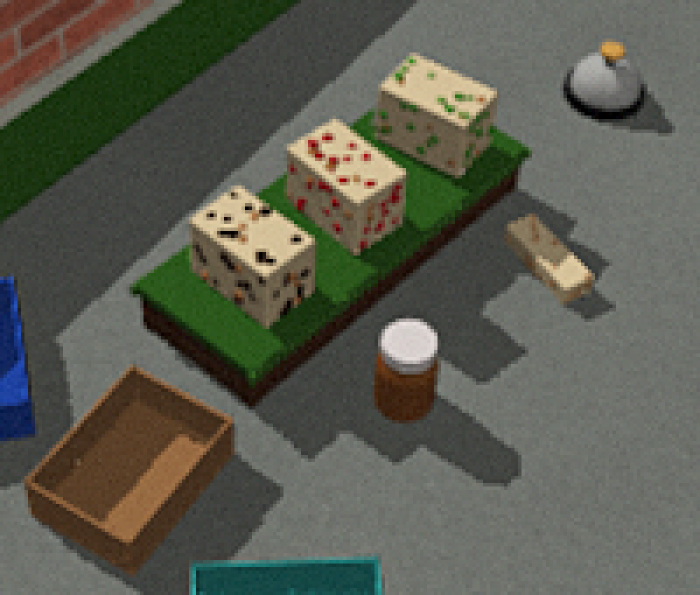

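The crops confirm it. Green nuts and a green-dot card mark the block next to the bell, and the brown kraft box lies beyond the chocolate block. Next I triangulate from the corner pixels.

```bash
python3 - <<'E'
from h import *
s=calibration("scene");d=calibration("side")
A=dict(pist=([(211,102),(270,118),(232,200),(170,182)],[(415,54),(497,94),(460,130),(378,84)],130),
cran=([(351,148),(404,177),(350,249),(288,222)],[(337,120),(406,172),(356,204),(287,152)],130),
choc=([(460,195),(524,219),(478,300),(412,275)],[(238,186),(315,238),(266,272),(190,222)],130),
box=([(622,262),(774,291),(760,385),(604,350)],[(133,368),(233,424),(130,545),(28,483)],50),
bell=([(60,70)],[(613,46)],64),honey=([(510,136)],[(409,342)],85),
bar=([(350,68),(368,80),(295,140),(280,120)],[(530,216),(594,272),(565,300),(508,232)],25))
for n,(a,b,z) in A.items():
    a=np.array(a)/2.963+[120,140]; b=np.array(b)/3.5+[200,130]
    P=[];
    for c,q in((s,a),(d,b)): P.append(np.array([onz(c,p,z)[:2] for p in q]))
    m=[p.mean(0).round(1) for p in P]
    D=[ray(s,*a.mean(0)),ray(d,*b.mean(0))]
    M=0;r=0
    for c,v in((s,D[0]),(d,D[1])):
        v=v/np.linalg.norm(v);Q=np.eye(3)-np.outer(v,v);M=M+Q;r=r+Q@c["origin"]
    print(n,*m,"tri",np.linalg.solve(M,r).round(1))
    if len(a)>1: print("  ",*[p.round(0).astype(int).tolist() for p in P])
E
```

```text
pist [ 550.2 -107.1] [ 544.8 -106.4] tri [ 547.5 -110.5  124.3]
   [[503, -143], [500, -81], [597, -71], [601, -134]] [[594, -136], [497, -139], [495, -74], [594, -76]]
cran [556.2  28.8] [550.4  29.7] tri [553.4  26.1 124.1]
   [[504, 7], [516, 67], [606, 53], [600, -12]] [[592, -10], [500, 5], [509, 68], [600, 55]]
choc [563.9 151. ] [560.8 151.8] tri [562.6 149.9 126.2]
   [[515, 123], [518, 187], [612, 178], [610, 115]] [[606, 119], [511, 124], [518, 183], [608, 181]]
box [519.5 356.4] [518.8 357.4] tri [519.2 357.7  47. ]
   [[482, 278], [459, 423], [559, 433], [578, 291]] [[581, 291], [473, 280], [458, 424], [564, 435]]
bell [ 482.3 -350.7] [ 483.  -352.2] tri [ 482.6 -350.5   64.9]
honey [403.7 132.8] [396.8 134.7] tri [399.4 131.1  79.2]
bar [391.9 -86.1] [384.8 -84. ] tri [387.2 -90.1  17. ]
   [[339, -79], [347, -53], [450, -92], [432, -119]] [[428, -116], [339, -92], [341, -44], [432, -84]]
```

Position estimates: bell (482.5,-351), pistachio (547,-107) and box (519,357). The two cameras agree to within about 5 mm. I'm moving above the bell with the gripper shut.

Request:
apply_moves:
  increments:
    - {"tx": 0.02,"ty": 0.017,"tz": 0,"claw": 0}
    - {"tx": 0.05,"ty": 0.043,"tz": -0.01,"claw": 0}
    - {"tx": 0.08,"ty": 0.07,"tz": -0.02,"claw": 0}
    - {"tx": 0.11,"ty": 0.096,"tz": -0.03,"claw": 0}
    - {"tx": 0.14,"ty": 0.122,"tz": -0.04,"claw": 0}
    - {"tx": 0.17,"ty": 0.148,"tz": -0.05,"claw": 0}
    - {"tx": 0.2,"ty": 0.174,"tz": -0.06,"claw": 0}
    - {"tx": 0.23,"ty": 0.2,"tz": -0.07,"claw": 0}
    - {"tx": 0.26,"ty": 0.226,"tz": -0.08,"claw": 0}
    - {"tx": 0.29,"ty": 0.252,"tz": -0.09,"claw": 0}
    - {"tx": 0.31,"ty": 0.27,"tz": -0.1,"claw": 0}
    - {"tx": 0.319,"ty": 0.278,"tz": -0.11,"claw": 0}

```text
$.increments[0]: bad value
```

```bash
python3 - <<'E'
from h import *
st=read_state();print(st["qpos"].round(2),st["eef_pos"],st["tool_rot"],st["force"],st["width"])
a=get_image("scene");b=get_image("side");w=get_image("wrist")
s=calibration("scene");d=calibration("side")
print(proj(s,st["eef_pos"]),proj(d,st["eef_pos"]),calibration("wrist"))
t=[cv2.resize(a[120:210,100:220],(400,300),interpolation=3),cv2.resize(b[75:195,300:460],(400,300),interpolation=3)]
o=np.vstack([np.hstack(t),np.hstack([cv2.resize(w,(400,300)),np.zeros((300,400,3),np.uint8)])])
cv2.imwrite("pics/b1.png",o[:,:,::-1])
E
```

```text
[ 1.25  0.63  0.04  1.52 -0.03  1.   -0.02] [ 163.09483644 -628.61863032  230.49978675] [-3.13989306e+00 -1.10249623e-06  2.53801855e-01] [-0.9092616  -0.46619502 -0.34563772] 85.41179172720685
[106.  40.] [504.2 105. ] {'camera_matrix': array([[303.23633644,   0.        , 282.0621239 ],
       [  0.        , 303.23633644, 207.5683643 ],
       [  0.        ,   0.        ,   1.        ]]), 'origin': array([ 239.177622  , -608.91738898,  373.88038262]), 'attitude': array([-3.10315058e-01,  1.12897022e-03, -1.31612405e+00])}
```

View pics/b1.png

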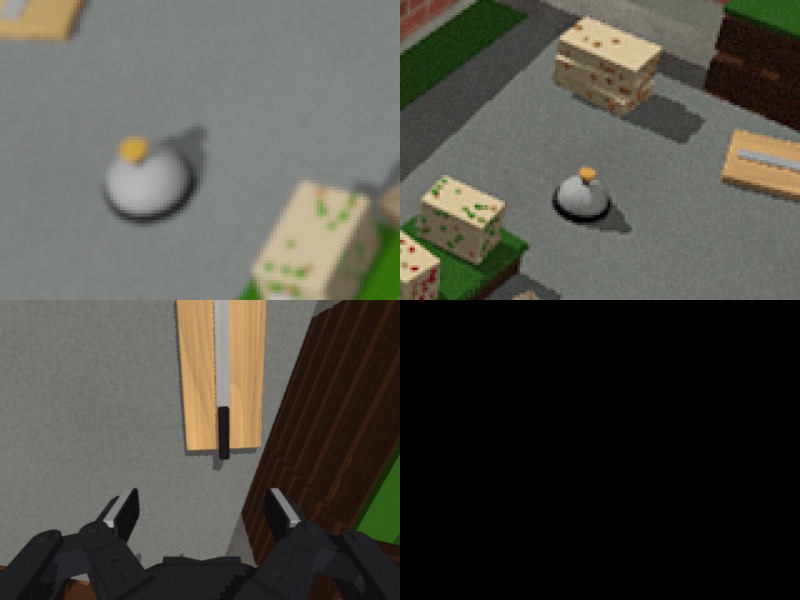

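The move was refused, so the arm hasn't moved. The picture still shows the bell's plunger where I measured it, at scene (140,164) and side (375,143). I'll retry with every key given.

Request:
apply_moves:
  increments:
    - {"tx": 0.02,"ty": 0.017,"tz": 0.0,"rx": 0.0,"ry": 0.0,"rz": 0.0,"claw": 0.0}
    - {"tx": 0.05,"ty": 0.043,"tz": -0.01,"rx": 0.0,"ry": 0.0,"rz": 0.0,"claw": 0.0}
    - {"tx": 0.08,"ty": 0.07,"tz": -0.02,"rx": 0.0,"ry": 0.0,"rz": 0.0,"claw": 0.0}
    - {"tx": 0.11,"ty": 0.096,"tz": -0.03,"rx": 0.0,"ry": 0.0,"rz": 0.0,"claw": 0.0}
    - {"tx": 0.14,"ty": 0.122,"tz": -0.04,"rx": 0.0,"ry": 0.0,"rz": 0.0,"claw": 0.0}
    - {"tx": 0.17,"ty": 0.148,"tz": -0.05,"rx": 0.0,"ry": 0.0,"rz": 0.0,"claw": 0.0}
    - {"tx": 0.2,"ty": 0.174,"tz": -0.06,"rx": 0.0,"ry": 0.0,"rz": 0.0,"claw": 0.0}
    - {"tx": 0.23,"ty": 0.2,"tz": -0.07,"rx": 0.0,"ry": 0.0,"rz": 0.0,"claw": 0.0}
    - {"tx": 0.26,"ty": 0.226,"tz": -0.08,"rx": 0.0,"ry": 0.0,"rz": 0.0,"claw": 0.0}
    - {"tx": 0.29,"ty": 0.252,"tz": -0.09,"rx": 0.0,"ry": 0.0,"rz": 0.0,"claw": 0.0}
    - {"tx": 0.31,"ty": 0.27,"tz": -0.1,"rx": 0.0,"ry": 0.0,"rz": 0.0,"claw": 0.0}
    - {"tx": 0.319,"ty": 0.278,"tz": -0.11,"rx": 0.0,"ry": 0.0,"rz": 0.0,"claw": 0.0}

```text
clock: 1.45
eef_pos: [485.0, -348.1, 120.8]
tool_rot: [-3.141, -0.002, 0.258]
force: [0.2, 0.5, -0.2]
width: 0.1
```

```bash
python3 - <<'E'
from h import *
a=get_image("scene");b=get_image("side")
st=read_state();print(st["qpos"].round(2),st["eef_pos"],st["tool_rot"],st["force"])
wc=calibration("wrist");w=get_image("wrist")
s=calibration("scene");d=calibration("side")
for c in(s,d,wc): print(proj(c,st["eef_pos"]),proj(c,[482.5,-351,64]))
t=[cv2.resize(a[120:210,100:220],(400,300),interpolation=3),cv2.resize(b[75:195,300:460],(400,300),interpolation=3)]
o=np.vstack([np.hstack(t),np.hstack([cv2.resize(w,(400,300)),cv2.resize(w[190:400,140:420],(400,300))])])
cv2.imwrite("pics/b2.png",o[:,:,::-1])
E
```

```text
[ 0.55  0.69  0.05  1.77 -0.05  0.68 -0.69] [ 482.63075778 -349.15825353  119.81922   ] [-3.13914471e+00  1.22175545e-03  2.57009508e-01] [-0.51649156  0.45566392 -0.44243527]
[135.2 152.1] [140.1 163.6]
[377.4 131.6] [375.1 143.4]
[282.7 266.6] [285.3 228.4]
```

View pics/b2.png

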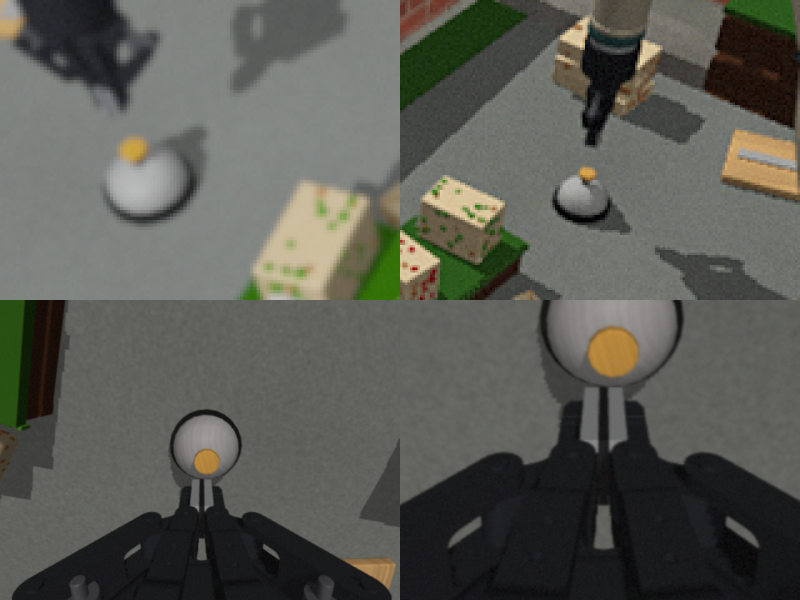

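The wrist crop shows the plunger at about wrist pixel (289,226), 2–3 mm to the -y side of the tip line. I'll shift by (+1,-3) mm and descend to just above the plunger.

Request:
apply_moves:
  increments:
    - {"tx": 0.001,"ty": -0.003,"tz": -0.01,"rx": 0.0,"ry": 0.0,"rz": 0.0,"claw": 0.0}
    - {"tx": 0.001,"ty": -0.003,"tz": -0.025,"rx": 0.0,"ry": 0.0,"rz": 0.0,"claw": 0.0}
    - {"tx": 0.001,"ty": -0.003,"tz": -0.04,"rx": 0.0,"ry": 0.0,"rz": 0.0,"claw": 0.0}
    - {"tx": 0.001,"ty": -0.003,"tz": -0.05,"rx": 0.0,"ry": 0.0,"rz": 0.0,"claw": 0.0}
    - {"tx": 0.001,"ty": -0.003,"tz": -0.054,"rx": 0.0,"ry": 0.0,"rz": 0.0,"claw": 0.0}
    - {"tx": 0.001,"ty": -0.003,"tz": -0.054,"rx": 0.0,"ry": 0.0,"rz": 0.0,"claw": 0.0}
    - {"tx": 0.001,"ty": -0.003,"tz": -0.054,"rx": 0.0,"ry": 0.0,"rz": 0.0,"claw": 0.0}

```text
clock: 2.3
eef_pos: [483.4, -354.5, 67.6]
tool_rot: [3.141, -0.0, 0.254]
force: [0.2, -0.2, 0.5]
width: -0.1
```

Request:
apply_moves:
  increments:
    - {"tx": 0.0,"ty": 0.0,"tz": -0.002,"rx": 0.0,"ry": 0.0,"rz": 0.0,"claw": 0.0}
    - {"tx": 0.0,"ty": 0.0,"tz": -0.004,"rx": 0.0,"ry": 0.0,"rz": 0.0,"claw": 0.0}
    - {"tx": 0.0,"ty": 0.0,"tz": -0.006,"rx": 0.0,"ry": 0.0,"rz": 0.0,"claw": 0.0}
    - {"tx": 0.0,"ty": 0.0,"tz": -0.007,"rx": 0.0,"ry": 0.0,"rz": 0.0,"claw": 0.0}
    - {"tx": 0.0,"ty": 0.0,"tz": -0.007,"rx": 0.0,"ry": 0.0,"rz": 0.0,"claw": 0.0}
    - {"tx": 0.0,"ty": 0.0,"tz": -0.007,"rx": 0.0,"ry": 0.0,"rz": 0.0,"claw": 0.0}

```text
clock: 2.9
eef_pos: [483.7, -354.4, 60.6]
tool_rot: [3.141, -0.001, 0.254]
force: [-0.0, -0.3, 2.4]
width: 0.1
```

Request:
apply_moves:
  increments:
    - {"tx": 0.0,"ty": 0.0,"tz": -0.001,"rx": 0.0,"ry": 0.0,"rz": 0.0,"claw": 0.0}
    - {"tx": 0.0,"ty": 0.0,"tz": -0.002,"rx": 0.0,"ry": 0.0,"rz": 0.0,"claw": 0.0}
    - {"tx": 0.0,"ty": 0.0,"tz": -0.003,"rx": 0.0,"ry": 0.0,"rz": 0.0,"claw": 0.0}
    - {"tx": 0.0,"ty": 0.0,"tz": -0.003,"rx": 0.0,"ry": 0.0,"rz": 0.0,"claw": 0.0}
    - {"tx": 0.0,"ty": 0.0,"tz": -0.003,"rx": 0.0,"ry": 0.0,"rz": 0.0,"claw": 0.0}

```text
clock: 3.4
eef_pos: [483.7, -354.4, 58.0]
tool_rot: [3.141, -0.001, 0.254]
force: [-0.1, 0.3, 7.8]
width: -0.5
```

7.8 N at z = 58 means the plunger reached its stop, past the ring point. Now I lift straight up, then go to the pistachio block.

Request:
apply_moves:
  increments:
    - {"tx": 0.0,"ty": 0.0,"tz": 0.005,"rx": 0.0,"ry": 0.0,"rz": 0.0,"claw": 0.0}
    - {"tx": 0.0,"ty": 0.0,"tz": 0.02,"rx": 0.0,"ry": 0.0,"rz": 0.0,"claw": 0.0}
    - {"tx": 0.0,"ty": 0.0,"tz": 0.045,"rx": 0.0,"ry": 0.0,"rz": 0.0,"claw": 0.0}
    - {"tx": 0.0,"ty": 0.0,"tz": 0.075,"rx": 0.0,"ry": 0.0,"rz": 0.0,"claw": 0.0}
    - {"tx": 0.0,"ty": 0.0,"tz": 0.105,"rx": 0.0,"ry": 0.0,"rz": 0.0,"claw": 0.0}
    - {"tx": 0.0,"ty": 0.0,"tz": 0.13,"rx": 0.0,"ry": 0.0,"rz": 0.0,"claw": 0.0}
    - {"tx": 0.0,"ty": 0.0,"tz": 0.145,"rx": 0.0,"ry": 0.0,"rz": 0.0,"claw": 0.0}
    - {"tx": 0.0,"ty": 0.0,"tz": 0.145,"rx": 0.0,"ry": 0.0,"rz": 0.0,"claw": 0.0}

```text
clock: 4.2
eef_pos: [483.8, -354.8, 205.0]
tool_rot: [3.139, -0.002, 0.254]
force: [0.8, -0.6, 0.4]
width: 0.1
```

Request:
apply_moves:
  increments:
    - {"tx": 0.003,"ty": 0.012,"tz": 0.0,"rx": 0.0,"ry": 0.0,"rz": 0.0,"claw": 0.0}
    - {"tx": 0.01,"ty": 0.04,"tz": 0.0,"rx": 0.0,"ry": 0.0,"rz": 0.0,"claw": 0.0}
    - {"tx": 0.018,"ty": 0.07,"tz": 0.0,"rx": 0.0,"ry": 0.0,"rz": 0.0,"claw": 0.0}
    - {"tx": 0.026,"ty": 0.1,"tz": 0.0,"rx": 0.0,"ry": 0.0,"rz": 0.0,"claw": 0.0}
    - {"tx": 0.034,"ty": 0.13,"tz": 0.0,"rx": 0.0,"ry": 0.0,"rz": 0.0,"claw": 0.0}
    - {"tx": 0.041,"ty": 0.16,"tz": 0.0,"rx": 0.0,"ry": 0.0,"rz": 0.0,"claw": 0.0}
    - {"tx": 0.049,"ty": 0.19,"tz": 0.0,"rx": 0.0,"ry": 0.0,"rz": 0.0,"claw": 0.0}
    - {"tx": 0.056,"ty": 0.217,"tz": 0.0,"rx": 0.0,"ry": 0.0,"rz": 0.0,"claw": 0.0}
    - {"tx": 0.061,"ty": 0.237,"tz": 0.0,"rx": 0.0,"ry": 0.0,"rz": 0.0,"claw": 0.0}
    - {"tx": 0.064,"ty": 0.247,"tz": 0.0,"rx": 0.0,"ry": 0.0,"rz": 0.0,"claw": 0.0}
    - {"tx": 0.064,"ty": 0.247,"tz": 0.0,"rx": 0.0,"ry": 0.0,"rz": 0.0,"claw": 0.0}
    - {"tx": 0.064,"ty": 0.247,"tz": 0.0,"rx": 0.0,"ry": 0.0,"rz": 0.0,"claw": 0.0}

```text
clock: 5.4
eef_pos: [546.5, -108.1, 201.7]
tool_rot: [3.141, 0.002, 0.253]
force: [-0.5, -0.1, -0.4]
width: 0.0
```

```bash
python3 - <<'E'
from h import *
a=get_image("scene");b=get_image("side")
st=read_state();print(st["qpos"].round(2),st["eef_pos"],st["tool_rot"],st["force"])
wc=calibration("wrist");w=get_image("wrist")
s=calibration("scene");d=calibration("side")
for c in(s,d,wc): print(proj(c,st["eef_pos"]),proj(c,[547,-107,130]))
t=[cv2.resize(a[140:260,140:300],(400,300),interpolation=3),cv2.resize(b[75:195,260:420],(400,300),interpolation=3)]
o=np.vstack([np.hstack(t),np.hstack([cv2.resize(w,(400,300)),cv2.resize(w[120:330,140:420],(400,300))])])
cv2.imwrite("pics/p1.png",o[:,:,::-1])
E
```

```text
[ 0.1   0.53  0.07  1.81 -0.05  0.8  -1.13] [ 546.59605949 -108.81470994  202.07579196] [3.14097210e+00 9.79853330e-04 2.51489875e-01] [0.16006355 0.01832356 0.01968461]
[189.8 173.5] [195.1 189.6]
[326.7 138.4] [324.5 155.3]
[282.7 266.6] [280.3 218.6]
```

View pics/p1.png

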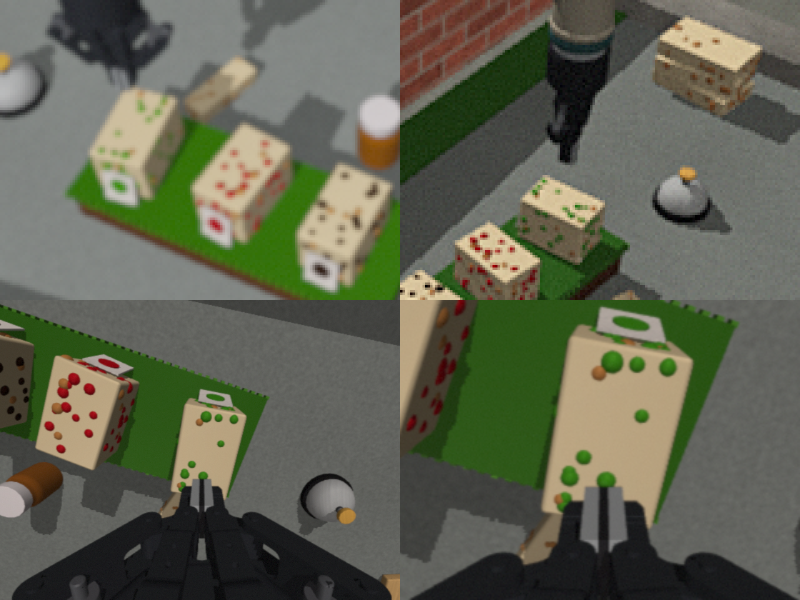

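The wrist view puts the block's top centre at about (291,211), against a predicted (280,219). That's about 8 mm toward -y and +x, so I'll take a compromise shift of (+3,-3) mm, descend to 30 mm above the top and hold.

Request:
apply_moves:
  increments:
    - {"tx": 0.001,"ty": -0.001,"tz": -0.008,"rx": 0.0,"ry": 0.0,"rz": 0.0,"claw": 0.0}
    - {"tx": 0.003,"ty": -0.003,"tz": -0.02,"rx": 0.0,"ry": 0.0,"rz": 0.0,"claw": 0.0}
    - {"tx": 0.003,"ty": -0.003,"tz": -0.032,"rx": 0.0,"ry": 0.0,"rz": 0.0,"claw": 0.0}
    - {"tx": 0.003,"ty": -0.003,"tz": -0.039,"rx": 0.0,"ry": 0.0,"rz": 0.0,"claw": 0.0}
    - {"tx": 0.003,"ty": -0.003,"tz": -0.042,"rx": 0.0,"ry": 0.0,"rz": 0.0,"claw": 0.0}
    - {"tx": 0.003,"ty": -0.003,"tz": -0.042,"rx": 0.0,"ry": 0.0,"rz": 0.0,"claw": 0.0}

```text
clock: 6.15
eef_pos: [549.9, -110.1, 159.6]
tool_rot: [-3.141, 0.001, 0.254]
force: [0.6, 0.5, -0.6]
width: -0.2
```

Request:
apply_moves:
  increments:
    - {"tx": 0.0,"ty": 0.0,"tz": 0.0,"rx": 0.0,"ry": 0.0,"rz": 0.0,"claw": 0.0}
    - {"tx": 0.0,"ty": 0.0,"tz": 0.0,"rx": 0.0,"ry": 0.0,"rz": 0.0,"claw": 0.0}
    - {"tx": 0.0,"ty": 0.0,"tz": 0.0,"rx": 0.0,"ry": 0.0,"rz": 0.0,"claw": 0.0}
    - {"tx": 0.0,"ty": 0.0,"tz": 0.0,"rx": 0.0,"ry": 0.0,"rz": 0.0,"claw": 0.0}

```text
clock: 6.55
eef_pos: [550.4, -110.2, 160.6]
tool_rot: [3.141, -0.001, 0.254]
force: [0.9, -0.9, 0.5]
width: -0.4
```

```bash
python3 - <<'E'
from h import *
a=get_image("scene");b=get_image("side")
st=read_state();print(st["qpos"].round(2),st["eef_pos"],st["tool_rot"],st["force"])
w=get_image("wrist")
s=calibration("scene");d=calibration("side")
for c in(s,d): print(proj(c,st["eef_pos"]),proj(c,[547,-107,130]))
t=[cv2.resize(a[140:260,140:300],(400,300),interpolation=3),cv2.resize(b[75:195,260:420],(400,300),interpolation=3)]
o=np.vstack([np.hstack(t),np.hstack([cv2.resize(w,(400,300)),cv2.resize(w[120:330,140:420],(400,300))])])
cv2.imwrite("pics/p2.png",o[:,:,::-1])
E
```

```text
[ 0.11  0.59  0.06  1.84 -0.05  0.71 -1.12] [ 550.34043587 -110.18451931  160.5164783 ] [ 3.14143922e+00 -4.03026785e-04  2.53799185e-01] [-0.53808765  0.24806387  0.51558239]
[191.6 183.7] [195.1 189.6]
[325.  147.5] [324.5 155.3]
```

View pics/p2.png

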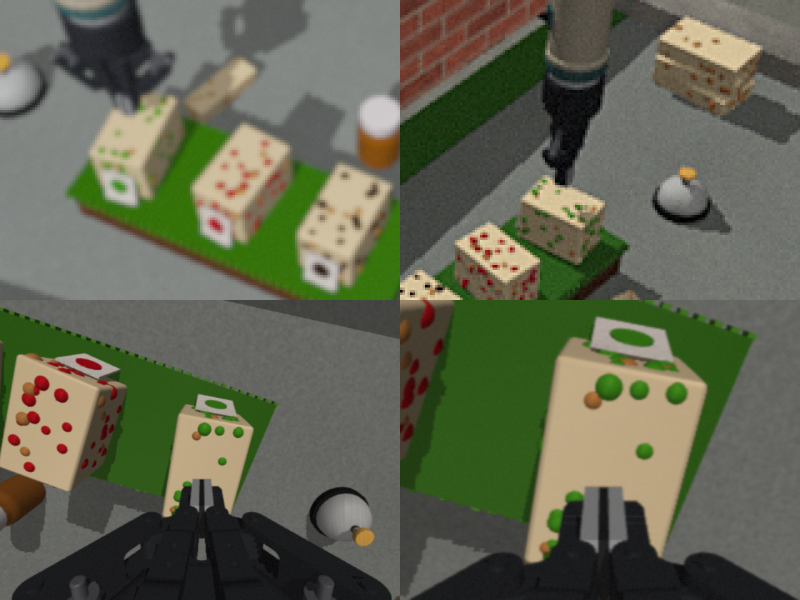

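The fingertips are about 30 mm above the pistachio top and well inside its outline, with the bell plunger up. Now I hold for two more seconds.

Request:
apply_moves:
  increments:
    - {"tx": 0.0,"ty": 0.0,"tz": 0.0,"rx": 0.0,"ry": 0.0,"rz": 0.0,"claw": 0.0}
    - {"tx": 0.0,"ty": 0.0,"tz": 0.0,"rx": 0.0,"ry": 0.0,"rz": 0.0,"claw": 0.0}
    - {"tx": 0.0,"ty": 0.0,"tz": 0.0,"rx": 0.0,"ry": 0.0,"rz": 0.0,"claw": 0.0}
    - {"tx": 0.0,"ty": 0.0,"tz": 0.0,"rx": 0.0,"ry": 0.0,"rz": 0.0,"claw": 0.0}
    - {"tx": 0.0,"ty": 0.0,"tz": 0.0,"rx": 0.0,"ry": 0.0,"rz": 0.0,"claw": 0.0}
    - {"tx": 0.0,"ty": 0.0,"tz": 0.0,"rx": 0.0,"ry": 0.0,"rz": 0.0,"claw": 0.0}
    - {"tx": 0.0,"ty": 0.0,"tz": 0.0,"rx": 0.0,"ry": 0.0,"rz": 0.0,"claw": 0.0}
    - {"tx": 0.0,"ty": 0.0,"tz": 0.0,"rx": 0.0,"ry": 0.0,"rz": 0.0,"claw": 0.0}
    - {"tx": 0.0,"ty": 0.0,"tz": 0.0,"rx": 0.0,"ry": 0.0,"rz": 0.0,"claw": 0.0}
    - {"tx": 0.0,"ty": 0.0,"tz": 0.0,"rx": 0.0,"ry": 0.0,"rz": 0.0,"claw": 0.0}

```text
clock: 7.7
eef_pos: [550.3, -110.2, 160.3]
tool_rot: [3.142, -0.0, 0.254]
force: [-0.5, -0.5, -1.2]
width: 0.3
```

Request:
apply_moves:
  increments:
    - {"tx": 0.0,"ty": 0.0,"tz": 0.0,"rx": 0.0,"ry": 0.0,"rz": 0.0,"claw": 0.0}
    - {"tx": 0.0,"ty": 0.0,"tz": 0.0,"rx": 0.0,"ry": 0.0,"rz": 0.0,"claw": 0.0}
    - {"tx": 0.0,"ty": 0.0,"tz": 0.0,"rx": 0.0,"ry": 0.0,"rz": 0.0,"claw": 0.0}
    - {"tx": 0.0,"ty": 0.0,"tz": 0.0,"rx": 0.0,"ry": 0.0,"rz": 0.0,"claw": 0.0}
    - {"tx": 0.0,"ty": 0.0,"tz": 0.0,"rx": 0.0,"ry": 0.0,"rz": 0.0,"claw": 0.0}
    - {"tx": 0.0,"ty": 0.0,"tz": 0.0,"rx": 0.0,"ry": 0.0,"rz": 0.0,"claw": 0.0}
    - {"tx": 0.0,"ty": 0.0,"tz": 0.0,"rx": 0.0,"ry": 0.0,"rz": 0.0,"claw": 0.0}
    - {"tx": 0.0,"ty": 0.0,"tz": 0.0,"rx": 0.0,"ry": 0.0,"rz": 0.0,"claw": 0.0}
    - {"tx": 0.0,"ty": 0.0,"tz": 0.0,"rx": 0.0,"ry": 0.0,"rz": 0.0,"claw": 0.0}
    - {"tx": 0.0,"ty": 0.0,"tz": 0.0,"rx": 0.0,"ry": 0.0,"rz": 0.0,"claw": 0.0}

```text
clock: 8.7
eef_pos: [550.2, -110.2, 160.3]
tool_rot: [3.142, -0.0, 0.254]
force: [0.2, 0.2, -0.7]
width: -0.1
```

Request:
apply_moves:
  increments:
    - {"tx": 0.0,"ty": 0.0,"tz": 0.01,"rx": 0.0,"ry": 0.0,"rz": 0.0,"claw": 0.0}
    - {"tx": 0.0,"ty": 0.0,"tz": 0.035,"rx": 0.0,"ry": 0.0,"rz": 0.0,"claw": 0.0}
    - {"tx": 0.0,"ty": 0.0,"tz": 0.065,"rx": 0.0,"ry": 0.0,"rz": 0.0,"claw": 0.0}
    - {"tx": 0.0,"ty": 0.0,"tz": 0.085,"rx": 0.0,"ry": 0.0,"rz": 0.0,"claw": 0.0}
    - {"tx": 0.0,"ty": 0.0,"tz": 0.095,"rx": 0.0,"ry": 0.0,"rz": 0.0,"claw": 0.0}
    - {"tx": 0.0,"ty": 0.0,"tz": 0.095,"rx": 0.0,"ry": 0.0,"rz": 0.0,"claw": 0.0}

```text
clock: 9.3
eef_pos: [551.1, -110.4, 257.0]
tool_rot: [3.14, -0.003, 0.254]
force: [0.7, -0.2, -0.1]
width: -0.2
```

Request:
apply_moves:
  increments:
    - {"tx": -0.001,"ty": 0.015,"tz": 0.0,"rx": 0.0,"ry": 0.0,"rz": 0.0,"claw": 0.0}
    - {"tx": -0.003,"ty": 0.045,"tz": 0.0,"rx": 0.0,"ry": 0.0,"rz": 0.0,"claw": 0.0}
    - {"tx": -0.005,"ty": 0.08,"tz": 0.0,"rx": 0.0,"ry": 0.0,"rz": 0.0,"claw": 0.0}
    - {"tx": -0.008,"ty": 0.115,"tz": 0.0,"rx": 0.0,"ry": 0.0,"rz": 0.0,"claw": 0.0}
    - {"tx": -0.01,"ty": 0.15,"tz": 0.0,"rx": 0.0,"ry": 0.0,"rz": 0.0,"claw": 0.0}
    - {"tx": -0.012,"ty": 0.185,"tz": 0.0,"rx": 0.0,"ry": 0.0,"rz": 0.0,"claw": 0.0}
    - {"tx": -0.015,"ty": 0.22,"tz": 0.0,"rx": 0.0,"ry": 0.0,"rz": 0.0,"claw": 0.0}
    - {"tx": -0.017,"ty": 0.25,"tz": 0.0,"rx": 0.0,"ry": 0.0,"rz": 0.0,"claw": 0.0}
    - {"tx": -0.019,"ty": 0.275,"tz": 0.0,"rx": 0.0,"ry": 0.0,"rz": 0.0,"claw": 0.0}
    - {"tx": -0.02,"ty": 0.29,"tz": 0.0,"rx": 0.0,"ry": 0.0,"rz": 0.0,"claw": 0.0}
    - {"tx": -0.02,"ty": 0.3,"tz": 0.0,"rx": 0.0,"ry": 0.0,"rz": 0.0,"claw": 0.0}
    - {"tx": -0.02,"ty": 0.3,"tz": 0.0,"rx": 0.0,"ry": 0.0,"rz": 0.0,"claw": 0.0}

```text
clock: 10.5
eef_pos: [529.7, 191.0, 254.7]
tool_rot: [-3.141, 0.001, 0.256]
force: [1.0, 0.1, 1.0]
width: 0.1
```

```bash
python3 -c "
from cell import *
print(read_state()['qpos'].round(2))"
```

```text
[-0.42  0.48  0.04  1.74 -0.02  0.93 -1.69]
```

Request:
apply_moves:
  increments:
    - {"tx": -0.001,"ty": 0.015,"tz": 0.0,"rx": 0.0,"ry": 0.0,"rz": 0.0,"claw": 0.0}
    - {"tx": -0.003,"ty": 0.045,"tz": 0.0,"rx": 0.0,"ry": 0.0,"rz": 0.0,"claw": 0.0}
    - {"tx": -0.005,"ty": 0.075,"tz": 0.0,"rx": 0.0,"ry": 0.0,"rz": 0.0,"claw": 0.0}
    - {"tx": -0.007,"ty": 0.105,"tz": 0.0,"rx": 0.0,"ry": 0.0,"rz": 0.0,"claw": 0.0}
    - {"tx": -0.009,"ty": 0.135,"tz": -0.01,"rx": 0.0,"ry": 0.0,"rz": 0.0,"claw": 0.0}
    - {"tx": -0.011,"ty": 0.155,"tz": -0.03,"rx": 0.0,"ry": 0.0,"rz": 0.0,"claw": 0.0}
    - {"tx": -0.011,"ty": 0.167,"tz": -0.06,"rx": 0.0,"ry": 0.0,"rz": 0.0,"claw": 0.0}
    - {"tx": -0.011,"ty": 0.167,"tz": -0.09,"rx": 0.0,"ry": 0.0,"rz": 0.0,"claw": 0.0}
    - {"tx": -0.011,"ty": 0.167,"tz": -0.115,"rx": 0.0,"ry": 0.0,"rz": 0.0,"claw": 0.0}
    - {"tx": -0.011,"ty": 0.167,"tz": -0.13,"rx": 0.0,"ry": 0.0,"rz": 0.0,"claw": 0.0}
    - {"tx": -0.011,"ty": 0.167,"tz": -0.135,"rx": 0.0,"ry": 0.0,"rz": 0.0,"claw": 0.0}
    - {"tx": -0.011,"ty": 0.167,"tz": -0.135,"rx": 0.0,"ry": 0.0,"rz": 0.0,"claw": 0.0}

```text
clock: 11.7
eef_pos: [519.5, 356.5, 120.2]
tool_rot: [3.141, 0.0, 0.253]
force: [-0.3, -0.7, 0.1]
width: 0.0
```

```bash
python3 - <<'E'
from h import *
a=get_image("scene");b=get_image("side")
st=read_state();print(st["qpos"].round(2),st["eef_pos"],st["tool_rot"],st["force"])
wc=calibration("wrist");w=get_image("wrist")
s=calibration("scene");d=calibration("side")
for c in(s,d,wc): print(proj(c,st["eef_pos"]),proj(c,[519,357,50]))
t=[cv2.resize(a[180:300,280:440],(400,300),interpolation=3),cv2.resize(b[200:320,150:310],(400,300),interpolation=3)]
o=np.vstack([np.hstack(t),np.hstack([cv2.resize(w,(400,300)),cv2.resize(w[120:330,140:420],(400,300))])])
cv2.imwrite("pics/k1.png",o[:,:,::-1])
E
```

```text
[-0.66  0.73  0.02  1.67 -0.02  0.74 -1.94] [520.17797338 357.19883175 121.5340638 ] [-3.14078530e+00 -2.14284202e-03  2.53239018e-01] [ 0.11932139 -0.87735127  0.33983801]
[357.3 236.1] [353.  248.2]
[235.7 244.3] [237.7 259.2]
[282.7 266.6] [282.5 221.6]
```

View pics/k1.png

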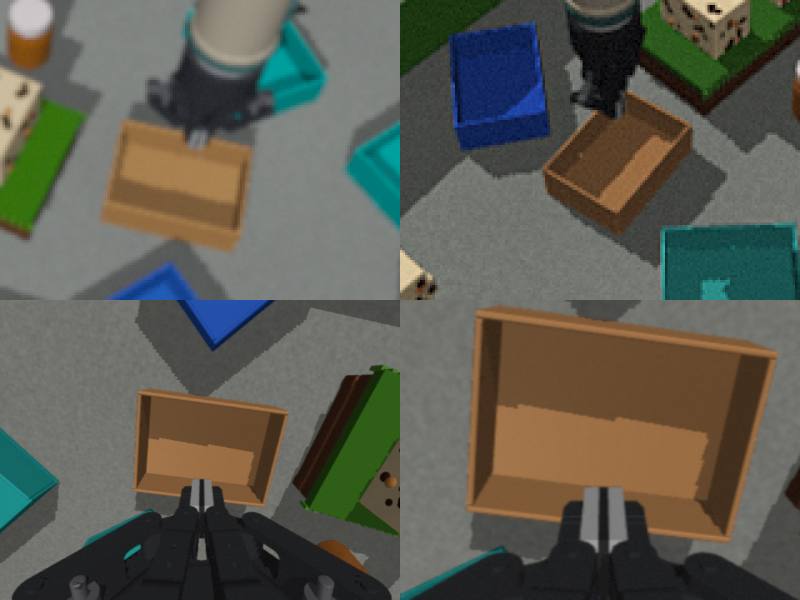

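The picture shows the tip over the brown kraft box. The wrist view puts the mouth centre a few mm further toward +x, so I'll shift (+4,-2) mm, go down to 30 mm above the rim and hold.

Request:
apply_moves:
  increments:
    - {"tx": 0.002,"ty": -0.001,"tz": -0.008,"rx": 0.0,"ry": 0.0,"rz": 0.0,"claw": 0.0}
    - {"tx": 0.004,"ty": -0.002,"tz": -0.02,"rx": 0.0,"ry": 0.0,"rz": 0.0,"claw": 0.0}
    - {"tx": 0.004,"ty": -0.002,"tz": -0.032,"rx": 0.0,"ry": 0.0,"rz": 0.0,"claw": 0.0}
    - {"tx": 0.004,"ty": -0.002,"tz": -0.04,"rx": 0.0,"ry": 0.0,"rz": 0.0,"claw": 0.0}
    - {"tx": 0.004,"ty": -0.002,"tz": -0.041,"rx": 0.0,"ry": 0.0,"rz": 0.0,"claw": 0.0}
    - {"tx": 0.004,"ty": -0.002,"tz": -0.041,"rx": 0.0,"ry": 0.0,"rz": 0.0,"claw": 0.0}
    - {"tx": 0.004,"ty": -0.002,"tz": -0.041,"rx": 0.0,"ry": 0.0,"rz": 0.0,"claw": 0.0}

```text
clock: 12.55
eef_pos: [523.4, 355.1, 79.5]
tool_rot: [-3.141, -0.001, 0.254]
force: [-0.5, -0.2, 0.6]
width: 0.2
```

Request:
apply_moves:
  increments:
    - {"tx": 0.0,"ty": 0.0,"tz": 0.0,"rx": 0.0,"ry": 0.0,"rz": 0.0,"claw": 0.0}
    - {"tx": 0.0,"ty": 0.0,"tz": 0.0,"rx": 0.0,"ry": 0.0,"rz": 0.0,"claw": 0.0}
    - {"tx": 0.0,"ty": 0.0,"tz": 0.0,"rx": 0.0,"ry": 0.0,"rz": 0.0,"claw": 0.0}
    - {"tx": 0.0,"ty": 0.0,"tz": 0.0,"rx": 0.0,"ry": 0.0,"rz": 0.0,"claw": 0.0}
    - {"tx": 0.0,"ty": 0.0,"tz": 0.0,"rx": 0.0,"ry": 0.0,"rz": 0.0,"claw": 0.0}
    - {"tx": 0.0,"ty": 0.0,"tz": 0.0,"rx": 0.0,"ry": 0.0,"rz": 0.0,"claw": 0.0}
    - {"tx": 0.0,"ty": 0.0,"tz": 0.0,"rx": 0.0,"ry": 0.0,"rz": 0.0,"claw": 0.0}
    - {"tx": 0.0,"ty": 0.0,"tz": 0.0,"rx": 0.0,"ry": 0.0,"rz": 0.0,"claw": 0.0}
    - {"tx": 0.0,"ty": 0.0,"tz": 0.0,"rx": 0.0,"ry": 0.0,"rz": 0.0,"claw": 0.0}
    - {"tx": 0.0,"ty": 0.0,"tz": 0.0,"rx": 0.0,"ry": 0.0,"rz": 0.0,"claw": 0.0}
    - {"tx": 0.0,"ty": 0.0,"tz": 0.0,"rx": 0.0,"ry": 0.0,"rz": 0.0,"claw": 0.0}
    - {"tx": 0.0,"ty": 0.0,"tz": 0.0,"rx": 0.0,"ry": 0.0,"rz": 0.0,"claw": 0.0}

```text
clock: 13.75
eef_pos: [523.2, 354.8, 79.3]
tool_rot: [3.142, -0.0, 0.254]
force: [-0.3, 0.6, -0.1]
width: -0.3
```

Request:
apply_moves:
  increments:
    - {"tx": 0.0,"ty": 0.0,"tz": 0.0,"rx": 0.0,"ry": 0.0,"rz": 0.0,"claw": 0.0}
    - {"tx": 0.0,"ty": 0.0,"tz": 0.0,"rx": 0.0,"ry": 0.0,"rz": 0.0,"claw": 0.0}
    - {"tx": 0.0,"ty": 0.0,"tz": 0.0,"rx": 0.0,"ry": 0.0,"rz": 0.0,"claw": 0.0}
    - {"tx": 0.0,"ty": 0.0,"tz": 0.0,"rx": 0.0,"ry": 0.0,"rz": 0.0,"claw": 0.0}
    - {"tx": 0.0,"ty": 0.0,"tz": 0.0,"rx": 0.0,"ry": 0.0,"rz": 0.0,"claw": 0.0}
    - {"tx": 0.0,"ty": 0.0,"tz": 0.0,"rx": 0.0,"ry": 0.0,"rz": 0.0,"claw": 0.0}
    - {"tx": 0.0,"ty": 0.0,"tz": 0.0,"rx": 0.0,"ry": 0.0,"rz": 0.0,"claw": 0.0}
    - {"tx": 0.0,"ty": 0.0,"tz": 0.0,"rx": 0.0,"ry": 0.0,"rz": 0.0,"claw": 0.0}
    - {"tx": 0.0,"ty": 0.0,"tz": 0.0,"rx": 0.0,"ry": 0.0,"rz": 0.0,"claw": 0.0}
    - {"tx": 0.0,"ty": 0.0,"tz": 0.0,"rx": 0.0,"ry": 0.0,"rz": 0.0,"claw": 0.0}
    - {"tx": 0.0,"ty": 0.0,"tz": 0.0,"rx": 0.0,"ry": 0.0,"rz": 0.0,"claw": 0.0}
    - {"tx": 0.0,"ty": 0.0,"tz": 0.0,"rx": 0.0,"ry": 0.0,"rz": 0.0,"claw": 0.0}

```text
clock: 14.95
eef_pos: [523.2, 354.8, 79.3]
tool_rot: [3.142, -0.0, 0.254]
force: [0.3, -0.1, 0.6]
width: 0.1
```

```bash
python3 - <<'E'
from h import *
a=get_image("scene");b=get_image("side")
st=read_state();print(st["eef_pos"],st["force"])
o=np.hstack([cv2.resize(a[140:290,120:390],(400,222),interpolation=3),cv2.resize(b[130:300,200:400],(261,222),interpolation=3)])
cv2.imwrite("pics/k2.png",o[:,:,::-1])
E
```

```text
[523.24546465 354.82524099  79.31606784] [0.17727873 0.14535997 0.29803032]
```

View pics/k2.png

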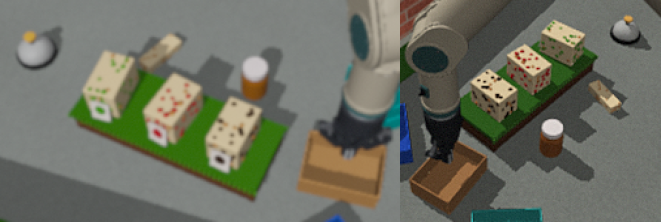

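The fingertips are over the middle of the box, everything else is where it was, and the bell's plunger is up. I'll rise clear and hand in.

Request:
apply_moves:
  increments:
    - {"tx": 0.0,"ty": 0.0,"tz": 0.01,"rx": 0.0,"ry": 0.0,"rz": 0.0,"claw": 0.0}
    - {"tx": 0.0,"ty": 0.0,"tz": 0.035,"rx": 0.0,"ry": 0.0,"rz": 0.0,"claw": 0.0}
    - {"tx": 0.0,"ty": 0.0,"tz": 0.065,"rx": 0.0,"ry": 0.0,"rz": 0.0,"claw": 0.0}
    - {"tx": 0.0,"ty": 0.0,"tz": 0.09,"rx": 0.0,"ry": 0.0,"rz": 0.0,"claw": 0.0}
    - {"tx": 0.0,"ty": 0.0,"tz": 0.1,"rx": 0.0,"ry": 0.0,"rz": 0.0,"claw": 0.0}
    - {"tx": 0.0,"ty": 0.0,"tz": 0.1,"rx": 0.0,"ry": 0.0,"rz": 0.0,"claw": 0.0}
    - {"tx": 0.0,"ty": 0.0,"tz": 0.1,"rx": 0.0,"ry": 0.0,"rz": 0.0,"claw": 0.0}

```text
clock: 15.75
eef_pos: [522.7, 354.5, 178.6]
tool_rot: [3.141, 0.001, 0.254]
force: [-1.3, -0.8, -0.6]
width: 0.2
```

```bash
python3 -c "
from cell import *
s=read_state();print(s['clock'],s['eef_pos'],s['force']);print(finish_job())"
```

```text
15.75 [522.66588038 354.46424611 178.59528727] [-1.31294365 -0.78288129 -0.64702526]
the job is handed in; nothing more can be done
None
```

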